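# Change the batch in the curing box

### The job

Change the batch in the curing box: set the bronze weight aside upright, lift the box's cover right back onto its stop, move any cured casts left inside onto the slatted drying rack (there may be none), and lay every fresh cast from the plywood pallet flat on the box floor, ridge up, not stacked. Then lower the cover gently until it is fully shut, without letting it drop, and stand the bronze weight back on the middle of the cover. Never topple the weight, turn no cast over, and leave everything else on the table where it is.

Things in the scene. Friction and masses are not known exactly. Their poses are not given: they have to be found in the camera images.
- box: grey open-topped curing box, fixed, outside 160 (x) x 265 (y) x 66 high, walls and floor 8 thick, its inner space 144 x 249 holds three casts side by side in y. Origin: centre of underside; x points away from the robot to the hinge side, y along its length (sizes in mm)
- box_floor (a point): centre of the inner floor of the box, 8 above its underside; axes as the box (sizes in mm)
- box_hinge (a point): middle of the hinge line of the cover, on the far (+x) top edge of the box, 66 high; the hinge line runs along the box's y (sizes in mm)
- cover (a joint): angle of the white cover (160 x 265 x 8, 0.4 kg) in rad: 0 shut and lying on the rim, grows as the near edge is lifted, 1.75 = leaning back past upright on its stop. It falls shut if let go below about 1.2; near upright it stays (sizes in mm)
- cover_bar (a point): middle of the round steel pull bar, 10 in diameter, 110 long along the box's y, 45 in front of the cover's near edge; 205 from the hinge line and 4 above it when shut. Can be pinched from above at any cover angle (sizes in mm)
- cover_top (a point): centre of the cover's upper face (74 above the table when shut); axes turn with the cover (sizes in mm)
- weight: bronze weight 75 tall, 0.5 kg, starting upright on the cover: round foot 68 in diameter 14 high, stem 34 in diameter from 22 to 60 above the underside, then a cone. Origin: centre of underside, z up (sizes in mm)
- pallet: flat plywood board 190 (x) x 260 (y) x 6, fixed, to one side of the box (left or right), the fresh casts lie on it. Origin: centre of underside (sizes in mm)
- rack: drying rack of five wooden slats 190 (x) x 260 (y), fixed, on the other side of the box; its top is 18 above the table. Origin: centre of underside (sizes in mm)
- fresh0: fresh concrete relief cast, starting on the pallet: slab 100 (x) x 64 (y) x 18, about 0.28 kg, with a ridge 64 long (x), 12 wide (y) standing on the middle of it, top at 50 above the underside; grip it by the ridge. Origin: centre of underside, x along the ridge, z up (sizes in mm)
- fresh1: fresh concrete relief cast like fresh0: slab 100 x 64 x 18 with a 64 x 12 ridge along its length, top at 50. Origin: centre of underside, x along the ridge, z up. Starts on the pallet (sizes in mm)
- fresh2: fresh concrete relief cast like fresh0: slab 100 x 64 x 18 with a 64 x 12 ridge along its length, top at 50. Origin: centre of underside, x along the ridge, z up. Starts on the pallet. May be absent (sizes in mm)
- cured0: cured concrete relief cast like fresh0: slab 100 x 64 x 18 with a 64 x 12 ridge along its length, top at 50. Origin: centre of underside, x along the ridge, z up. Starts inside the box. May be absent (sizes in mm)
- cured1: cured concrete relief cast like fresh0: slab 100 x 64 x 18 with a 64 x 12 ridge along its length, top at 50. Origin: centre of underside, x along the ridge, z up. Starts inside the box. May be absent (sizes in mm)
- scraper: bystander: spatula lying in front of the box
- sandblock: bystander: cork sanding block 50 x 80 x 30 (sizes in mm)
- pot: bystander: small jar 55 tall (sizes in mm)
- offcut: bystander: terracotta offcut 90 x 60 x 40 (sizes in mm)
Not all that is in view belongs to the job. What is shaped like the fresh2 but blue is not meant.

How it is judged (in metres and radians):
On the way, in this order (a step that is already met when the one before it is completed fails the run):
1. the cover is raised back onto its stop (above 1.6 rad) (value of joint cover above 1.6 rad), for 0.2 s.
2. all cured casts lie on the drying rack and all fresh casts lie flat on the box floor, cover still open (x of fresh0 in the frame of box_floor between -0.05 and 0.05 m and y of fresh0 in the frame of box_floor between -0.11 and 0.11 m and z of fresh0 in the frame of box_floor between -0.006 and 0.01 m and angle between each of fresh0, fresh1, fresh2, cured0, cured1's own z axis and vertical below 0.12 rad and linear speed of each of fresh0, fresh1, fresh2, cured0, cured1 below 0.03 m/s and x of fresh1 in the frame of box_floor between -0.05 and 0.05 m and y of fresh1 in the frame of box_floor between -0.11 and 0.11 m and z of fresh1 in the frame of box_floor between -0.006 and 0.01 m and x of fresh2 in the frame of box_floor between -0.05 and 0.05 m and y of fresh2 in the frame of box_floor between -0.11 and 0.11 m and z of fresh2 in the frame of box_floor between -0.006 and 0.01 m and x of cured0 in the frame of rack between -0.085 and 0.085 m and y of cured0 in the frame of rack between -0.115 and 0.115 m and z of cured0 in the frame of rack between 0.012 and 0.026 m and x of cured1 in the frame of rack between -0.085 and 0.085 m and y of cured1 in the frame of rack between -0.115 and 0.115 m and z of cured1 in the frame of rack between 0.012 and 0.026 m and value of joint cover above 1.2 rad), for 0.2 s.
3. the cover is fully shut (value of joint cover below 0.03 rad and velocity of joint cover above -0.05 rad/s), for 0.2 s.
4. the weight stands on the middle of the cover (horizontal distance between weight and cover_top below 0.04 m and z of weight in the frame of cover_top between -0.008 and 0.008 m and angle between weight's own z axis and vertical below 0.1 rad and linear speed of weight below 0.02 m/s), for 0.2 s.
At the end, for the whole second after the job is handed in: Fresh casts flat on the box floor (within 10 mm of its height), cured casts flat on the rack with their centres over it, cover below 0.03 rad, weight upright on the cover within 40 mm of its centre, all at rest (all of step 3 and all of step 4 and x of fresh0 in the frame of box_floor between -0.05 and 0.05 m and y of fresh0 in the frame of box_floor between -0.11 and 0.11 m and z of fresh0 in the frame of box_floor between -0.006 and 0.01 m and angle between each of fresh0, fresh1, fresh2, cured0, cured1's own z axis and vertical below 0.12 rad and linear speed of each of fresh0, fresh1, fresh2, cured0, cured1 below 0.03 m/s and x of fresh1 in the frame of box_floor between -0.05 and 0.05 m and y of fresh1 in the frame of box_floor between -0.11 and 0.11 m and z of fresh1 in the frame of box_floor between -0.006 and 0.01 m and x of fresh2 in the frame of box_floor between -0.05 and 0.05 m and y of fresh2 in the frame of box_floor between -0.11 and 0.11 m and z of fresh2 in the frame of box_floor between -0.006 and 0.01 m and x of cured0 in the frame of rack between -0.085 and 0.085 m and y of cured0 in the frame of rack between -0.115 and 0.115 m and z of cured0 in the frame of rack between 0.012 and 0.026 m and x of cured1 in the frame of rack between -0.085 and 0.085 m and y of cured1 in the frame of rack between -0.115 and 0.115 m and z of cured1 in the frame of rack between 0.012 and 0.026 m); the robot touches nothing.
It fails at once if the cover drops shut (faster than 1.5 rad/s in its last 0.35 rad) (value of joint cover below 0.35 rad and velocity of joint cover below -1.5 rad/s).
It fails at once if the cover is thrown open onto its stop (faster than 2 rad/s past 1.5 rad) (value of joint cover above 1.5 rad and velocity of joint cover above 2 rad/s).
It fails at once if the weight topples (angle between weight's own z axis and vertical above 1.2 rad).
It fails at once if a cast is turned over (angle between any of fresh0, fresh1, fresh2, cured0, cured1's own z axis and vertical above 1.5 rad).
It fails at once if a bystander is moved more than 30 mm (distance of any of scraper, sandblock, pot, offcut from where it was at the start of the episode above 0.03 m).
Of fresh2, cured0, cured1 only 1 to 3 are there at a start; the rules pass over those that are not, and their reading is None.
At some moment in a run one of fresh0, fresh1, fresh2, cured0, cured1 may be knocked a few centimetres aside while the robot is not near it.
It also fails if it takes over 210 s, if anything falls off the work surface, if the arm or the gripper's body presses on something with over 40 N, if the wrist force passes 120 N, or if a joint passes its speed limit or range.

### The arm

A 6-joint arm with a two-finger parallel gripper is mounted at the origin on the work surface. World frame = base frame: x ahead of the robot, y to its left, z up, the work surface at z = 0. Lengths are in mm, angles in rad, forces in N, time in s.
With the tool pointing down it reaches from about 400 to 925 mm from the base axis. Payload 12.5 kg.
Tool frame: the origin (TCP) lies at the very end of the fingers, on their centre line; the grasp point (between the pads) lies 19 mm behind it; z points along the fingers, x is the direction in which the jaws open and shut, and the axes are right-handed (so a half turn about z gives the same grasp; the last joint's range is limited). The gripper opens to 95 mm and grips with 3 to 60 N. Pads are 20 mm wide; open, the fingers measure 119 mm over their backs; the gripper's body (75 mm by 180 mm) begins 59 mm behind the grasp point.
Start: joints at [1.215, 0.491, 1.559, -0, 1.092, -0.106], TCP at [154.488, 605.624, 214.661] pointing down, gripper open.
Joint ranges: [-3.1, 3.1], [-0.84, 2.19], [0.05, 2.79], [-1.13, 4.28], [0.06, 2.93], [-2.69, 2.69]. Speed limits (rad/s): [2.22, 2.22, 2.79, 3.14, 3.14, 3.14].

### API

Orientations are given as [roll, pitch, yaw] about the fixed x, y, z axes, in that order (R = Rz(yaw) Ry(pitch) Rx(roll)).
In Python, from cell import env gives the robot as it stands.
- The arm moves only by the tool arm_command, never from a script. Its argument "motion" is one flat list of numbers, 7 for each row, row after row: the opening, from -1 (shut) to 1 (fully open), then the shift along the tool's x, y, z in mm, then the turn, a rotation vector about the tool's x, y, z in degrees. In form: [fingers, dx, dy, dz, rx, ry, rz, fingers, dx, dy, dz, rx, ry, rz, ...]. A call has 1 to 20 rows; each row is the pose to reach, as a shift and turn from the pose commanded when the call began, along the tool's axes at that moment; what a row does not reach only later rows make up. A row lasts 1/10 s, in which the tool goes at most 50 mm and 8.59 degrees, less where a joint would pass 70% of its speed; a pose out of reach is approached as far as the arm can. A call with a gripper value outside its range is refused whole. The fingers move at their own pace and stop on an object; the grip force is fixed at half the most. Time passes only in rows, so rows that repeat a pose let the fingers close. It gives the time, the measured TCP pose, the force and the opening at its end, in the units of the state.
- env.state(): the state, without advancing time (a new reading comes with each control period).
- env.read_camera(name): name is "scene" or "top" or "wrist"; returns (picture, depth): 420x560x3 uint8, red, green, blue; 420x560 float32, mm along the optical axis (not along the pixel's ray), 0 where there is no reading.
- env.calibration(name): a dict with "fx", "fy", "cx", "cy" (pixels), "cam_to_world" (4x4, takes a point from camera to world coordinates). Camera axes: x right, y down, z forward; pixel columns grow to the right and rows downward; lengths in mm; the calibration is good to about 2 mm. A picture is of the moment at which its call begins: read the wrist's pose just before it. calibration takes no time and is no camera call; for the wrist camera it gives the pose at the moment of the call.
- env.job_done(): hands the job in, once; it reports no verdict.
Trained networks look in the newest picture that a camera, given by its name, has taken for a name from the list of things; names that differ only in an ending like _2 or _b are one class to them, and where a whole thing is asked for, a point or a joint stands for the part that bears it (a point fixed in the world has none). Each returns a list of dicts, best first, with "confidence" (0 to 1); they miss things now and then, are a little off and sometimes report something else, mostly with a low value. They report only what shows in the picture. A call takes as long as a camera call. They do not tell look-alikes from the thing itself.
- env.recognise(camera, label): "location" ([column, row] in pixels, amid what is visible of it).
- env.silhouettes(camera, label): "region" (420x560 bool, what is visible of it) and "location" ([column, row] in pixels, amid what is visible of it).
- env.spot_point(camera, label): "location" ([column, row] in pixels: a listed point, or the origin of a listed thing).
The state is a dict: "t": time; "joints": joint angles; "qvel": joint speeds; "tau": joint torques, N m; "eef_pos": TCP position; "tcp_rot": TCP orientation; "ft_force": force on the tool from outside, world axes, zero at the start; "moment": the same for the moment, N m; "opening": opening from 0.0 (shut) to 1.0 (fully open).
Only numpy, scipy, OpenCV 4.12 (cv2) and the standard library are available. Lean on these libraries where they do the work, as an engineer would, in place of code of your own. Each camera call takes 0.05 s, during which the arm holds its last target.

## Working session

There is one attempt and no reset: what is moved stays moved. The work goes in short steps, Python scripts to look and compute and a tool call to move; the robot and the scene stay as the last step left them, time stands still between calls to the robot, and variables do not carry over. Pictures are saved under pics/ and viewed, and the job is handed in when it is done.

Besides the shell and the picture viewer there is one more tool, called by a JSON object that holds its "fn" and its "kwargs". arm_command: Moves the arm, as the interface text tells. Its arguments: {"type":"object","properties":{"motion":{"type":"array","items":{"type":"number"}}},"required":["motion"]}

```bash
ls; mkdir -p pics; python3 - <<'E'
from cell import env
import cv2
print(env.state())
for n in ("scene","top","wrist"):
    p,d=env.read_camera(n); cv2.imwrite(f"pics/a_{n}.png",p[:,:,::-1]); c=env.calibration(n); print(n,c)
E
```

```text
pics
{'t': 0.0, 'joints': array([ 1.21540020e+00,  4.91559922e-01,  1.55946850e+00,  4.64579818e-06,
        1.09166973e+00, -1.05614986e-01]), 'qvel': array([ 0.0003565 , -0.00257342,  0.00028525, -0.00049363,  0.00182643,
       -0.00098407]), 'tau': array([-1.11732646e-03, -6.12647724e+01, -2.58172470e+01,  6.91712089e-02,
        4.82773839e-02, -1.37747234e-04]), 'eef_pos': array([154.39510203, 605.37650005, 214.05495796]), 'tcp_rot': array([-3.14147202e+00,  1.09889889e-03,  1.32101311e+00]), 'ft_force': array([ 0.33793206,  0.08983986, -0.15676994]), 'moment': array([ 0.01867889, -0.02848439, -0.0492077 ]), 'opening': 0.9994913986384747}
scene {'fx': 440.2889951288818, 'fy': 440.2889951288818, 'cx': 278.5642450785617, 'cy': 212.09673329214237, 'cam_to_world': array([[ 6.49422052e-01,  6.22736679e-01, -4.36405805e-01,
         1.03454793e+03],
       [ 7.60422254e-01, -5.29563159e-01,  3.75926663e-01,
        -3.92013015e+02],
       [ 2.99888517e-03, -5.75987751e-01, -8.17452823e-01,
         9.09739394e+02],
       [ 0.00000000e+00,  0.00000000e+00,  0.00000000e+00,
         
[... 249 characters left out ...]
,  1.21922424e-02,  4.04433062e-03,
         2.61036428e+00],
       [-6.39998914e-03, -1.99866156e-01, -9.79802307e-01,
         1.62359549e+03],
       [ 0.00000000e+00,  0.00000000e+00,  0.00000000e+00,
         1.00000000e+00]])}
wrist {'fx': 338.30095522273825, 'fy': 338.30095522273825, 'cx': 282.17393177544784, 'cy': 209.817558605536, 'cam_to_world': array([[ 2.46642972e-01,  9.32322081e-01,  2.64466978e-01,
         8.03916482e+01],
       [ 9.69106057e-01, -2.37046321e-01, -6.81358348e-02,
         6.23803871e+02],
       [-8.33618936e-04,  2.73101775e-01, -9.61984784e-01,
         3.84617118e+02],
       [ 0.00000000e+00,  0.00000000e+00,  0.00000000e+00,
         1.00000000e+00]])}
```

View pics/a_top.png

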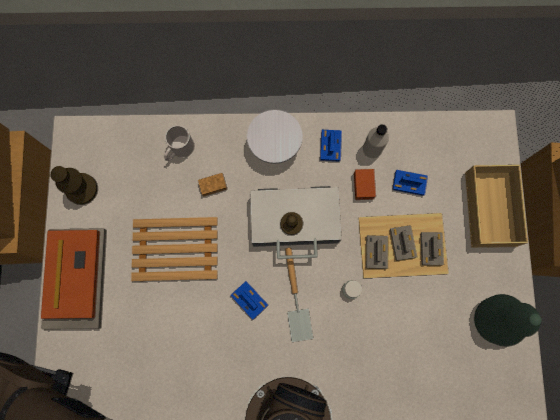

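View pics/a_scene.png

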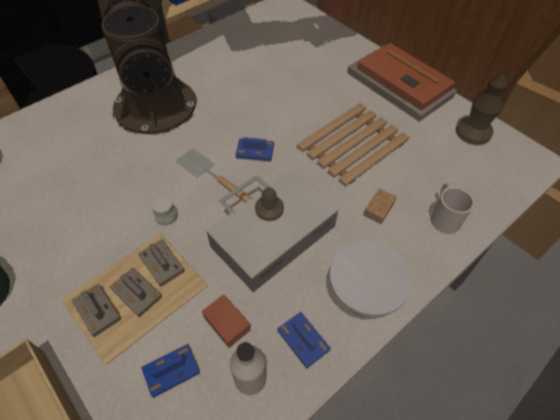

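```bash
cat > h.py <<'E'
from cell import env
import numpy as np, cv2
def cloud(cam):
    p,d=env.read_camera(cam); c=env.calibration(cam)
    v,u=np.mgrid[0:420,0:560]
    P=np.stack([(u-c["cx"])/c["fx"]*d,(v-c["cy"])/c["fy"]*d,d],-1)
    T=c["cam_to_world"]; W=P@T[:3,:3].T+T[:3,3]; W[d==0]=np.nan
    return p,d,W
def rect(pts):
    r=cv2.minAreaRect(pts[:,:2].astype(np.float32)); 
    (cx,cy),(w,h),a=r
    if w<h: w,h=h,w; a+=90
    return [round(x,1) for x in (cx,cy,w,h,(a+90)%180-90)]
E
python3 - <<'E'
from h import *
for cam in ("top","scene"):
    p,d,W=cloud(cam); np.save(f"W_{cam}.npy",W)
    print("==",cam)
    for lab in ["box","cover","cover_bar","weight","pallet","rack","fresh0","cured0","scraper","sandblock","pot","offcut"]:
        for r in env.silhouettes(cam,lab)[:6]:
            m=r["region"]; w=W[m]; w=w[~np.isnan(w[:,0])]
            if len(w)<10: continue
            print(lab,round(r["confidence"],2),[round(float(x)) for x in r["location"]],len(w),np.median(w,0).round(0),np.percentile(w[:,2],[2,50,98]).round(0),rect(w), p[m].mean(0).round(0))
    for lab in ["box_hinge","cover_bar","cover_top","weight","box"]:
        print(lab,[(r["confidence"],r["location"]) for r in env.spot_point(cam,lab)[:2]])
E
```

```text
== top
box 0.71 [301, 211] 4909 [590. -34.  74.] [ 7. 74. 82.] [582.4, -28.3, 279.0, 236.0, -88.5] [156. 148. 134.]
cover 0.9 [295, 213] 4539 [595. -33.  74.] [66. 74. 82.] [579.3, -28.5, 279.6, 229.6, -87.5] [164. 155. 140.]
cover_bar 0.76 [296, 214] 4420 [597. -33.  74.] [67. 74. 82.] [575.5, -32.2, 277.7, 223.5, -84.8] [164. 156. 141.]
weight 0.96 [292, 226] 448 [561. -13.  93.] [ 72.  93. 150.] [567.1, -13.6, 68.9, 65.3, -0.4] [61. 50. 33.]
pallet 0.62 [392, 239] 3057 [ 530. -352.    6.] [-2.  6. 15.] [510.3, -358.0, 263.0, 191.7, -87.8] [165. 134.  84.]
pallet 0.46 [297, 214] 4952 [590. -34.  74.] [ 3. 74. 82.] [582.5, -28.6, 283.4, 236.1, -88.6] [156. 147. 134.]
rack 0.75 [175, 246] 4596 [507. 342.  18.] [-3. 18. 26.] [508.0, 346.3, 270.9, 202.3, -89.2] [147. 110.  70.]
rack 0.33 [290, 223] 408 [560. -14.  94.] [ 80.  94. 150.] [567.3, -15.2, 67.8, 61.9, -1.9] [56. 46. 28.]
rack 0.27 [299, 212] 4814 [591. -34.  74.] [22. 74. 82.] [582.6, -29.3, 273.0, 236.4, -89.8] [157. 149. 135.]
fresh0 0.91 [332, 144] 628 [ 828. -143.   19.] [ 9. 19. 54.] [831.8, -144.8, 104.0, 64.5, -2.0] [
[... 2551 characters left out ...]
23.] [13. 23. 56.] [511.1, -361.6, 114.9, 66.1, 5.3] [95. 85. 74.]
scraper 0.92 [197, 165] 766 [291. -33.   2.] [-2.  2. 19.] [353.7, -31.7, 253.5, 63.4, 8.0] [123. 115. 101.]
sandblock 0.6 [379, 201] 686 [711. 215.  28.] [ 0. 28. 32.] [700.8, 234.3, 108.5, 56.9, -73.6] [122.  96.  72.]
pot 0.66 [164, 212] 557 [ 389. -201.   49.] [ 7. 49. 56.] [379.0, -199.6, 54.1, 51.9, 18.7] [125. 118. 108.]
offcut 0.87 [225, 321] 1417 [ 709. -251.   38.] [ 4. 38. 42.] [692.8, -246.3, 108.7, 67.9, -1.5] [118.  73.  56.]
box_hinge [(0.81, [298.3, 245.6]), (0.47, [270.1, 216.4])]
cover_bar [(0.74, [240.3, 188.7])]
cover_top [(0.63, [269.8, 217.9])]
weight [(0.94, [269.0, 207.8])]
box [(0.84, [267.8, 235.7])]
```

```bash
python3 - <<'E'
from h import *
for cam in ("top","scene"):
    W=np.load(f"W_{cam}.npy"); print(cam)
    def sel(x0,x1,y0,y1,z0,z1):
        m=(W[...,0]>x0)&(W[...,0]<x1)&(W[...,1]>y0)&(W[...,1]<y1)&(W[...,2]>z0)&(W[...,2]<z1)
        n,l,s,c=cv2.connectedComponentsWithStats(m.astype(np.uint8),connectivity=8)
        return [(W[l==i]) for i in range(1,n) if s[i,4]>12]
    for name,a in [("cover",(506,720,-200,150,64,84)),("bar+",(420,506,-200,150,40,84)),("weight foot",(480,650,-100,80,82,100)),("weight top",(480,650,-100,80,105,160)),("ridges",(400,620,-520,-200,42,70)),("slabs",(400,620,-520,-200,14,70)),("rack",(380,640,180,500,11,30)),("pallet",(380,640,-520,-200,3,70))]:
        for w in sel(*a): print(name,len(w),rect(w),np.median(w[:,2]).round(1), w[:,:2].mean(0).round(1))
E
cat > /dev/null; python3 - <<'E'
import cv2
a=cv2.imread('pics/a_top.png'); cv2.imwrite('pics/b.png',cv2.resize(a[170:300,220:460],None,fx=3.3,fy=3.3,interpolation=cv2.INTER_CUBIC))
E
```

```text
top
cover 4324 [592.7, -26.5, 265.3, 176.8, -88.3] 74.3 [596.1 -27.9]
bar+ 205 [485.0, -30.3, 118.3, 41.8, 89.9] 74.6 [476.6 -29.7]
weight foot 267 [566.9, -15.2, 66.9, 64.4, 5.6] 91.3 [562.8 -15.3]
weight top 127 [565.1, -14.7, 32.3, 29.9, 85.3] 140.9 [563.5 -15.1]
ridges 104 [515.0, -355.4, 63.0, 14.0, 6.2] 55.1 [ 514.1 -354.5]
ridges 116 [496.6, -441.3, 64.3, 14.8, -3.0] 55.1 [ 496.1 -440.4]
ridges 90 [486.7, -272.6, 63.0, 10.2, -1.3] 55.7 [ 486.8 -272.7]
slabs 702 [515.8, -354.9, 105.4, 67.1, 7.3] 25.5 [ 513.2 -353.6]
slabs 715 [496.6, -440.7, 102.5, 69.5, -4.7] 24.8 [ 495.5 -439.4]
slabs 692 [487.9, -275.1, 100.9, 67.2, -2.3] 25.0 [ 486.6 -272.7]
rack 3776 [506.1, 342.6, 262.4, 191.1, -89.1] 18.6 [504.6 342.1]
pallet 19 [627.4, -227.4, 19.6, 17.2, 58.6] 5.3 [ 628.1 -227.8]
pallet 4690 [521.7, -355.0, 289.6, 235.9, -90.0] 11.7 [ 506.6 -354. ]
pallet 15 [403.9, -412.1, 24.5, 8.0, -32.8] 4.3 [ 403.3 -411.1]
pallet 33 [388.8, -216.2, 32.8, 14.7, 85.6] 52.2 [ 388.4 -212.4]
scene
cover 6327 [594.4, -30.8, 267.3, 176.3, -88.5] 72.4 [605.2 -41.8]
bar+ 274 [485.7, -34.8, 118.6, 38.7, -89
[... 367 characters left out ...]
03.1, -206.1, 11.2, 5.7, 86.5] 20.8 [ 402.2 -205. ]
slabs 1129 [488.8, -278.7, 101.3, 64.1, -2.6] 22.9 [ 494.7 -280.1]
slabs 1286 [515.8, -360.1, 103.2, 64.3, 8.1] 22.9 [ 521.6 -360.9]
slabs 1394 [498.2, -446.5, 103.0, 64.1, -1.6] 22.9 [ 503.2 -446.5]
rack 651 [424.7, 336.6, 263.1, 31.2, -89.4] 16.0 [425.7 329.4]
rack 683 [465.7, 336.4, 263.9, 35.1, 89.2] 16.0 [466.5 330.7]
rack 703 [503.7, 337.5, 262.1, 35.1, -89.4] 16.2 [507.4 330.7]
rack 731 [549.1, 338.2, 264.8, 33.4, -89.6] 16.3 [548.4 331.1]
rack 753 [588.2, 338.6, 263.3, 30.6, -89.7] 16.2 [589.  332.6]
pallet 209 [393.1, -213.0, 26.2, 25.8, -0.4] 30.7 [ 393.1 -212.1]
pallet 8307 [510.7, -361.5, 260.5, 192.4, -88.4] 7.4 [ 520.3 -368.8]
```

View pics/b.png

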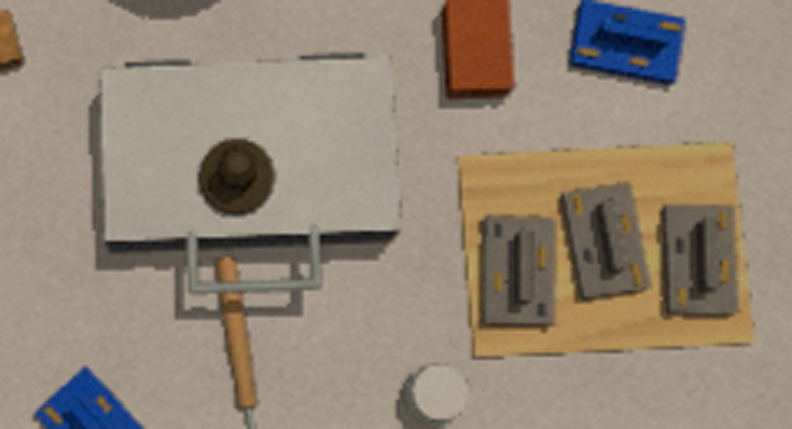

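{"fn": "arm_command", "kwargs": {"motion": [1,-501,555,-36,0,0,-14.3,1,-501,555,-36,0,0,-14.3,1,-501,555,-36,0,0,-14.3,1,-501,555,-36,0,0,-14.3,1,-501,555,-36,0,0,-14.3,1,-501,555,-36,0,0,-14.3,1,-501,555,-36,0,0,-14.3,1,-501,555,-36,0,0,-14.3,1,-501,555,-36,0,0,-14.3,1,-501,555,-36,0,0,-14.3,1,-501,555,-36,0,0,-14.3,1,-501,555,-36,0,0,-14.3,1,-501,555,-36,0,0,-14.3,1,-501,555,-36,0,0,-14.3,1,-501,555,-36,0,0,-14.3,1,-501,555,-36,0,0,-14.3,1,-501,555,-36,0,0,-14.3,1,-501,555,-36,0,0,-14.3,1,-501,555,-36,0,0,-14.3,1,-501,555,-36,0,0,-14.3]}}

```text
t: 3.95
eef_pos: [568.1, -16.0, 250.9]
tcp_rot: [3.141, -0.0, 1.572]
ft_force: [-0.3, 0.1, -0.5]
opening: 1.001
```

```bash
cat >> h.py <<'E'
def sel(W,x0,x1,y0,y1,z0,z1,minn=12):
    m=(W[...,0]>x0)&(W[...,0]<x1)&(W[...,1]>y0)&(W[...,1]<y1)&(W[...,2]>z0)&(W[...,2]<z1)
    n,l,s,c=cv2.connectedComponentsWithStats(m.astype(np.uint8),connectivity=8)
    return [(W[l==i]) for i in range(1,n) if s[i,4]>minn]
def rep(W,name,*a,minn=12):
    for w in sel(W,*a,minn=minn): print(name,len(w),rect(w),"z",np.median(w[:,2]).round(1))
def st():
    s=env.state(); print("t",round(s["t"],2),"pos",s["eef_pos"].round(1),"rot",np.degrees(s["tcp_rot"]).round(2),"F",s["ft_force"].round(1),"open",round(s["opening"],3)); return s
def save(p,n): cv2.imwrite(f"pics/{n}.png",p[:,:,::-1])
E
python3 - <<'E'
from h import *
st(); p,d,W=cloud("wrist"); save(p,"w1")
rep(W,"cover",506,720,-200,150,64,84)
rep(W,"bar+",420,506,-200,150,55,84)
rep(W,"foot",480,650,-100,80,82,100)
rep(W,"top",480,650,-100,80,105,160)
E
```

```text
t 3.95 pos [568.1 -16.  250.9] rot [179.98  -0.    90.07] F [-0.3  0.1 -0.5] open 1.001
cover 30434 [593.2, -30.0, 265.5, 176.3, -88.6] z 74.2
bar+ 1953 [485.3, -33.1, 119.5, 41.8, -89.3] z 74.4
foot 2086 [567.1, -18.7, 66.5, 66.4, 46.2] z 91.2
top 1298 [566.9, -18.4, 32.9, 32.6, 85.8] z 141.6
```

View pics/w1.png

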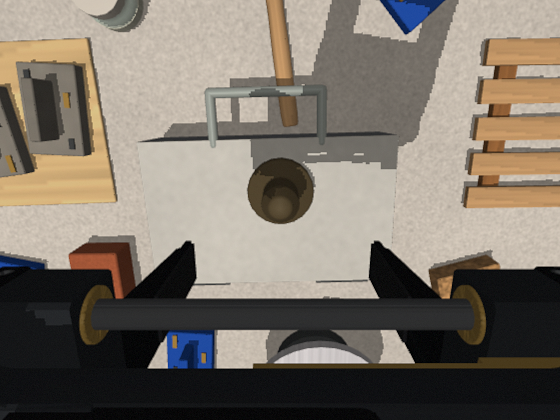

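{"fn": "arm_command", "kwargs": {"motion": [1,-2.5,-1,100,0,0,0,1,-2.5,-1,100,0,0,0,1,-2.5,-1,100,0,0,0,1,-2.5,-1,130,0,0,0,1,-2.5,-1,155,0,0,0,1,-2.5,-1,155,0,0,0,1,-2.5,-1,155,0,0,0,-1,-2.5,-1,155,0,0,0,-1,-2.5,-1,155,0,0,0,-1,-2.5,-1,155,0,0,0,-1,-2.5,-1,155,0,0,0,-1,-2.5,-1,155,0,0,0,-1,-2.5,-1,155,0,0,0,-1,-2.5,-1,155,0,0,0,-1,-2.5,-1,155,0,0,0,-1,-2.5,-1,145,0,0,0,-1,-2.5,-1,125,0,0,0,-1,-2.5,-1,85,0,0,0,-1,-2.5,-1,85,0,0,0,-1,-2.5,-1,85,0,0,0]}}

```text
t: 6.0
eef_pos: [567.3, -19.5, 166.1]
tcp_rot: [3.141, 0.0, 1.571]
ft_force: [-0.5, -0.3, -5.1]
opening: 0.349
```

{"fn": "arm_command", "kwargs": {"motion": [-1,40,-26,0,0,0,0,-1,80,-53,0,0,0,0,-1,120,-80,0,0,0,0,-1,150,-100,0,0,0,0,-1,177,-117,0,0,0,0,-1,177,-117,0,0,0,0,-1,177,-117,0,0,0,0,-1,177,-117,40,0,0,0,-1,177,-117,80,0,0,0,-1,177,-117,110,0,0,0,-1,177,-117,130,0,0,0,-1,177,-117,138,0,0,0,-1,177,-117,142,0,0,0,-1,177,-117,143.5,0,0,0,-1,177,-117,143.5,0,0,0,-1,177,-117,143.5,0,0,0]}}

```text
t: 7.6
eef_pos: [450.6, 156.8, 23.4]
tcp_rot: [3.141, 0.0, 1.57]
ft_force: [-3.0, -5.2, 5.4]
opening: 0.352
```

{"fn": "arm_command", "kwargs": {"motion": [-1,0,0,-0.5,0,0,0,1,0,0,-0.5,0,0,0,1,0,0,-0.5,0,0,0,1,0,0,-0.5,0,0,0,1,0,0,-0.5,0,0,0,1,0,0,-0.5,0,0,0,1,0,0,-0.5,0,0,0,1,0,0,-40,0,0,0,1,0,0,-90,0,0,0,1,0,0,-140,0,0,0,1,0,0,-140,0,0,0]}}

```text
t: 8.7
eef_pos: [452.5, 158.1, 167.5]
tcp_rot: [3.132, -0.002, 1.571]
ft_force: [0.9, 0.2, 0.0]
opening: 0.997
```

```bash
python3 - <<'E'
from h import *
st(); p,d,W=cloud("wrist"); save(p,"w2")
rep(W,"foot",400,500,100,220,8,20)
rep(W,"top",400,500,100,220,32,80)
p,d,W=cloud("top"); save(p,"t2")
E
```

```text
t 8.7 pos [452.5 158.1 167.5] rot [ 1.7948e+02 -1.1000e-01  9.0000e+01] F [0.9 0.2 0. ] open 0.997
foot 27 [401.6, 121.7, 7.5, 2.9, -89.6] z 15.1
foot 403 [424.2, 213.6, 26.1, 12.8, -0.1] z 15.5
foot 2121 [449.7, 156.5, 66.7, 66.6, 45.8] z 14.6
foot 354 [465.2, 213.9, 26.7, 11.9, 0.9] z 15.3
foot 104 [496.3, 214.0, 11.2, 7.1, -88.5] z 15.1
top 1373 [449.6, 156.5, 33.3, 32.8, 55.5] z 65.3
```

View pics/w2.png

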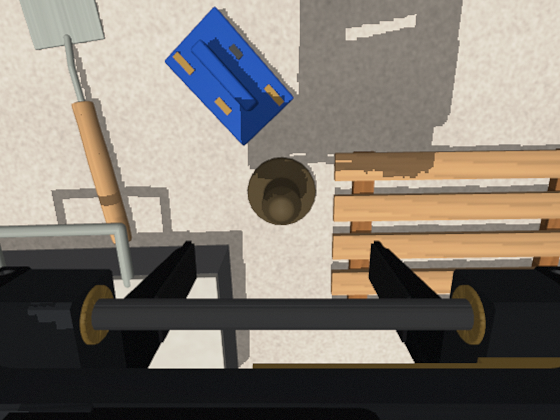

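{"fn": "arm_command", "kwargs": {"motion": [1,-40,4,0,0,0,8,1,-80,8,0,0,0,16,1,-120,12,0,0,0,24,1,-160,16,0,0,0,32,1,-191,17,0,0,0,40,1,-191,17,0,0,0,48,1,-191,17,0,0,0,56,1,-191,17,0,0,0,64,1,-191,17,0,0,0,72,1,-191,17,0,0,0,80,1,-191,17,0,0,0,88.6,1,-191,17,0,0,0,88.6,1,-191,17,0,0,0,88.6,1,-191,17,0,0,0,88.6]}}

```text
t: 10.2
eef_pos: [467.2, -33.4, 161.5]
tcp_rot: [-3.141, 0.001, 0.028]
ft_force: [0.1, 0.8, 0.2]
opening: 1.0
```

```bash
python3 - <<'E'
from h import *
st(); p,d,W=cloud("wrist"); save(p,"w3")
rep(W,"bar",420,478,-200,150,55,84)
rep(W,"cover",515,720,-200,150,64,84)
E
```

```text
t 10.2 pos [467.2 -33.4 161.5] rot [-1.7998e+02  6.0000e-02  1.5900e+00] F [0.1 0.8 0.2] open 1.0
bar 1875 [471.6, -33.2, 118.7, 13.4, -89.7] z 74.6
cover 50018 [597.6, -3.3, 212.6, 166.4, -89.5] z 74.5
cover 1711 [552.4, -150.8, 67.2, 27.7, 2.2] z 74.4
```

View pics/w3.png

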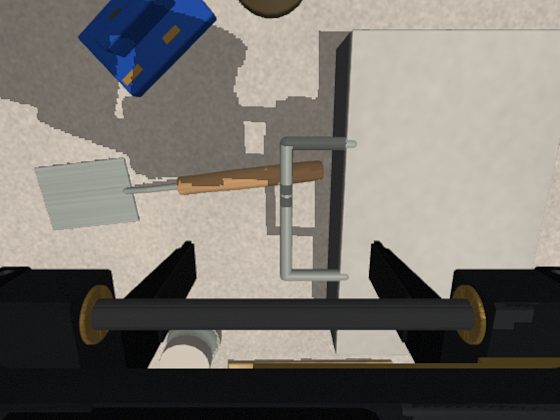

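{"fn": "arm_command", "kwargs": {"motion": [-0.3,3,0,0,0,0,0,-0.3,3,0,0,0,0,0,-0.3,3,0,20,0,0,0,-0.3,3,0,40,0,0,0,-0.3,3,0,60,0,0,0,-0.3,3,0,85,0,0,0,-0.3,3,0,105,0,0,0,-0.3,3,0,110.5,0,0,0,-0.3,3,0,110.5,0,0,0,-1,3,0,110.5,0,0,0,-1,3,0,110.5,0,0,0,-1,3,0,110.5,0,0,0,-1,3,0,110.5,0,0,0,-1,3,0,110.5,0,0,0]}}

```text
t: 11.65
eef_pos: [469.9, -33.4, 52.2]
tcp_rot: [-3.142, 0.001, 0.025]
ft_force: [-3.9, -1.7, 6.4]
opening: 0.099
```

```bash
python3 - <<'E'
import numpy as np
for t in np.arange(0.05,1.76,0.05):
    print(round(t,2),np.round([205*(1-np.cos(t))+4*np.sin(t), -(205*np.sin(t)+4*(np.cos(t)-1))],1))
from h import *; st()
E
```

```text
0.05 [  0.5 -10.2]
0.1 [  1.4 -20.4]
0.15 [  2.9 -30.6]
0.2 [  4.9 -40.6]
0.25 [  7.4 -50.6]
0.3 [ 10.3 -60.4]
0.35 [ 13.8 -70.1]
0.4 [ 17.7 -79.5]
0.45 [ 22.1 -88.8]
0.5 [ 27.  -97.8]
0.55 [  32.3 -106.6]
0.6 [  38.1 -115.1]
0.65 [  44.2 -123.2]
0.7 [  50.8 -131.1]
0.75 [  57.7 -138.7]
0.8 [  65.  -145.8]
0.85 [  72.7 -152.7]
0.9 [  80.7 -159.1]
0.95 [  89.  -165.1]
1.0 [  97.6 -170.7]
1.05 [ 106.5 -175.8]
1.1 [ 115.6 -180.5]
1.15 [ 124.9 -184.8]
1.2 [ 134.4 -188.5]
1.25 [ 144.2 -191.8]
1.3 [ 154.  -194.6]
1.35 [ 164.  -196.9]
1.4 [ 174.1 -198.7]
1.45 [ 184.3 -200. ]
1.5 [ 194.5 -200.8]
1.55 [ 204.7 -201. ]
1.6 [ 215.  -200.8]
1.65 [ 225.2 -200. ]
1.7 [ 235.4 -198.8]
1.75 [ 245.5 -197. ]
t 11.65 pos [469.9 -33.4  52.2] rot [-1.80e+02  3.00e-02  1.41e+00] F [-3.9 -1.7  6.4] open 0.099
```

Pinched (about 9.4 mm). Lift along the arc to 1.0 rad.

{"fn": "arm_command", "kwargs": {"motion": [-1,0.5,0,-10.2,0,0,0,-1,1.4,0,-20.4,0,0,0,-1,2.9,0,-30.6,0,0,0,-1,4.9,0,-40.6,0,0,0,-1,7.4,0,-50.6,0,0,0,-1,10.3,0,-60.4,0,0,0,-1,13.8,0,-70.1,0,0,0,-1,17.7,0,-79.5,0,0,0,-1,22.1,0,-88.8,0,0,0,-1,27,0,-97.8,0,0,0,-1,32.3,0,-106.6,0,0,0,-1,38.1,0,-115.1,0,0,0,-1,44.2,0,-123.2,0,0,0,-1,50.8,0,-131.1,0,0,0,-1,57.7,0,-138.7,0,0,0,-1,65,0,-145.8,0,0,0,-1,72.7,0,-152.7,0,0,0,-1,80.7,0,-159.1,0,0,0,-1,89,0,-165.1,0,0,0,-1,97.6,0,-170.7,0,0,0]}}

```text
t: 13.65
eef_pos: [566.7, -30.9, 225.3]
tcp_rot: [3.141, 0.001, 0.025]
ft_force: [-14.2, -0.2, 17.2]
opening: 0.096
```

```bash
python3 - <<'E'
from h import *
st(); p,d,W=cloud("scene"); save(p,"s3")
E
```

```text
t 13.65 pos [566.7 -30.9 225.3] rot [1.7999e+02 7.0000e-02 1.4100e+00] F [-14.2  -0.2  17.2] open 0.096
```

View pics/s3.png

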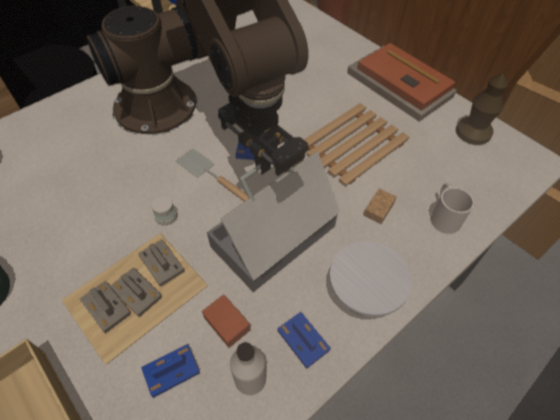

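{"fn": "arm_command", "kwargs": {"motion": [-1,8.4,0,-6.6,0,0,0,-1,17.5,0,-11.8,0,0,0,-1,26.8,0,-16.1,0,0,0,-1,36.5,0,-19.8,0,0,0,-1,46.2,0,-23.1,0,0,0,-1,56,0,-25.9,0,0,0,-1,66,0,-28.2,0,0,0,-1,76.2,0,-30,0,0,0,-1,86.5,0,-31.3,0,0,0,-1,96.8,0,-32.1,0,0,0,-1,107,0,-32.3,0,0,0,-1,117.3,0,-32.1,0,0,0,-1,127.5,0,-31.3,0,0,0,-1,137.8,0,-30.1,0,0,0,-1,144,0,-29.2,0,0,0,-1,147,0,-29,0,0,0,-1,148,0,-28.5,0,0,0,-1,148,0,-28.5,0,0,0]}}

```text
t: 15.5
eef_pos: [715.3, -27.6, 250.6]
tcp_rot: [3.142, 0.002, 0.024]
ft_force: [-4.7, 2.9, 0.5]
opening: 0.097
```

{"fn": "arm_command", "kwargs": {"motion": [-0.3,0,0,0,0,0,0,-0.3,0,0,0,0,0,0,-0.3,0,0,0,0,0,0,-0.3,0,0,-20,0,0,0,-0.3,0,0,-60,0,0,0,-0.3,-30,0,-90,0,0,0,-0.3,-75,0,-90,0,0,0,1,-125,0,-90,0,0,-8,1,-175,0,-90,0,0,-16,1,-215,0,-90,0,0,-24,1,-215,0,-90,0,0,-32,1,-215,0,-90,0,0,-40,1,-215,0,-90,0,0,-48,1,-215,0,-90,0,0,-56,1,-215,0,-90,0,0,-64,1,-215,0,-90,0,0,-72,1,-215,0,-90,0,0,-80,1,-215,0,-90,0,0,-88,1,-215,0,-90,0,0,-90,1,-215,0,-90,0,0,-90]}}

```text
t: 17.5
eef_pos: [501.1, -32.9, 341.0]
tcp_rot: [3.141, 0.0, 1.595]
ft_force: [0.6, 0.3, 0.1]
opening: 0.999
```

```bash
python3 - <<'E'
from h import *
st(); p,d,W=cloud("wrist"); save(p,"w4")
rep(W,"rim",500,720,-200,150,60,72)
rep(W,"ridge in box",515,668,-150,90,48,62)
rep(W,"slabs in box",522,660,-145,85,18,62)
rep(W,"floor",522,660,-145,85,2,14)
p,d,W=cloud("top"); save(p,"t4")
rep(W,"ridge in box",515,668,-150,90,48,62)
p,d,W=cloud("scene"); save(p,"s4")
E
```

```text
t 17.5 pos [501.1 -32.9 341. ] rot [1.7995e+02 2.0000e-02 9.1400e+01] F [0.6 0.3 0.1] open 0.999
rim 3825 [596.4, -29.7, 265.5, 163.9, -88.5] z 66.1
ridge in box 167 [516.4, -92.0, 114.1, 0.9, -88.5] z 55.5
ridge in box 397 [587.0, 32.4, 64.0, 12.5, -1.0] z 57.8
ridge in box 380 [599.4, -73.2, 63.4, 12.2, 2.4] z 57.8
ridge in box 484 [665.9, 7.0, 165.7, 2.3, -88.5] z 55.0
slabs in box 2684 [587.6, 32.4, 100.3, 64.4, -0.9] z 26.4
slabs in box 2628 [599.5, -73.2, 99.5, 64.1, 2.3] z 26.4
floor 5564 [596.7, -30.0, 230.0, 126.6, 90.0] z 8.2
```

View pics/w4.png

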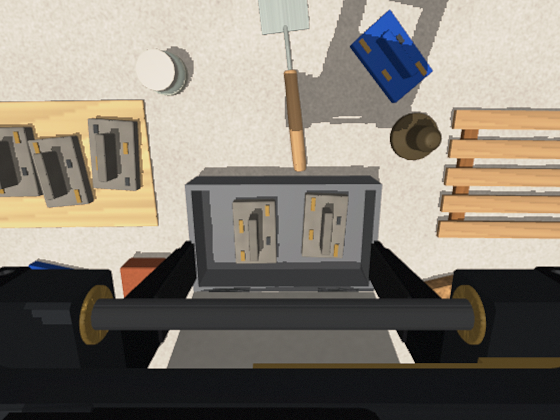

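View pics/s4.png

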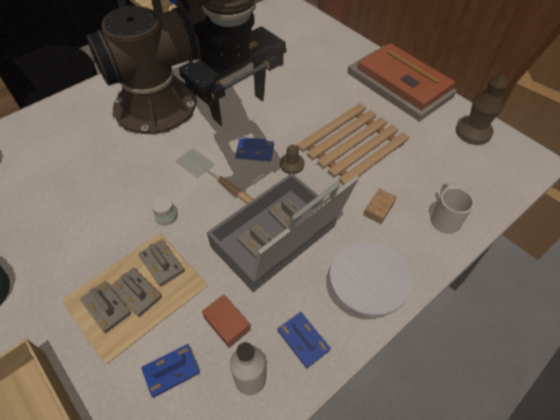

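{"fn": "arm_command", "kwargs": {"motion": [-0.2,30,40,0,0,0,2.4,-0.2,63.2,87.7,0,0,0,2.4,-0.2,63.2,87.7,50,0,0,2.4,-0.2,63.2,87.7,100,0,0,2.4,-0.2,63.2,87.7,150,0,0,2.4,-0.2,63.2,87.7,200,0,0,2.4,-0.2,63.2,87.7,245,0,0,2.4,-0.2,63.2,87.7,280,0,0,2.4,-0.2,63.2,87.7,300,0,0,2.4,-0.2,63.2,87.7,312,0,0,2.4,-0.2,63.2,87.7,312,0,0,2.4,-0.2,63.2,87.7,312,0,0,2.4,-1,63.2,87.7,312,0,0,2.4,-1,63.2,87.7,312,0,0,2.4,-1,63.2,87.7,312,0,0,2.4,-1,63.2,87.7,312,0,0,2.4,-1,63.2,87.7,312,0,0,2.4]}}

```text
t: 19.35
eef_pos: [587.3, 32.6, 29.2]
tcp_rot: [3.141, -0.0, 1.553]
ft_force: [-1.1, -0.1, 3.3]
opening: 0.124
```

{"fn": "arm_command", "kwargs": {"motion": [-1,0,0,-15,0,0,0,-1,0,0,-50,0,0,0,-1,0,0,-90,0,0,0,-1,0,0,-120,0,0,0,-1,45,-11,-120,0,0,0,-1,90,-23,-120,0,0,0,-1,135,-34,-120,0,0,0,-1,180,-46,-120,0,0,0,-1,225,-57,-120,0,0,0,-1,270,-69,-120,0,0,0,-1,315,-80,-120,0,0,0,-1,346,-87.4,-120,0,0,0,-1,346,-87.4,-120,0,0,0,-1,346,-87.4,-90,0,0,0,-1,346,-87.4,-50,0,0,0,-1,346,-87.4,-25,0,0,0,-1,346,-87.4,-15,0,0,0,-1,346,-87.4,-11,0,0,0,-1,346,-87.4,-10.5,0,0,0,-1,346,-87.4,-10.5,0,0,0]}}

```text
t: 21.35
eef_pos: [506.5, 380.3, 40.5]
tcp_rot: [3.14, -0.001, 1.553]
ft_force: [-0.5, 0.1, -2.1]
opening: 0.128
```

{"fn": "arm_command", "kwargs": {"motion": [-1,0,0,1,0,0,0,-1,0,0,1.5,0,0,0,-1,0,0,1.5,0,0,0,-0.2,0,0,1,0,0,0,-0.2,0,0,1,0,0,0,-0.2,0,0,1,0,0,0,-0.2,0,0,1,0,0,0,-0.2,0,0,-20,0,0,0,-0.2,0,0,-60,0,0,0,-0.2,0,0,-110,0,0,0,-0.2,0,0,-110,0,0,0]}}

```text
t: 22.45
eef_pos: [508.0, 381.5, 155.6]
tcp_rot: [3.133, -0.005, 1.553]
ft_force: [0.4, 0.7, 0.3]
opening: 0.399
```

```bash
python3 - <<'E'
from h import *
st(); p,d,W=cloud("wrist"); save(p,"w5")
rep(W,"slabs rack",400,610,200,480,28,60)
rep(W,"slabs rack",400,610,200,480,60,80)
E
```

```text
t 22.45 pos [508.  381.5 155.6] rot [179.52  -0.3   89.  ] F [0.4 0.7 0.3] open 0.399
slabs rack 6656 [505.2, 378.9, 99.2, 64.2, -0.9] z 33.2
slabs rack 1151 [505.5, 379.0, 63.5, 11.9, -1.4] z 65.1
```

View pics/w5.png

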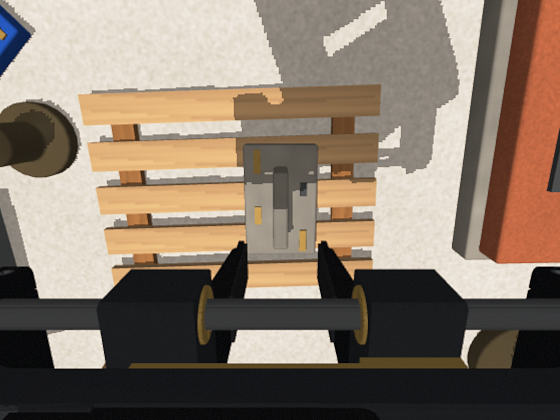

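{"fn": "arm_command", "kwargs": {"motion": [-0.2,-48,11,0,0,0,-3.3,-0.2,-96,22,0,0,0,-3.3,-0.2,-144,33,0,0,0,-3.3,-0.2,-192,44,0,0,0,-3.3,-0.2,-240,55,0,0,0,-3.3,-0.2,-288,66,0,0,0,-3.3,-0.2,-336,77,0,0,0,-3.3,-0.2,-384,88,0,0,0,-3.3,-0.2,-430,98,0,0,0,-3.3,-0.2,-451.6,101,0,0,0,-3.3,-0.2,-451.6,101,0,0,0,-3.3,-0.2,-451.6,101,0,0,0,-3.3]}}

```text
t: 23.7
eef_pos: [598.3, -73.1, 148.3]
tcp_rot: [-3.14, -0.001, 1.61]
ft_force: [-0.0, -0.2, -0.1]
opening: 0.401
```

```bash
python3 - <<'E'
from h import *
st(); p,d,W=cloud("wrist"); save(p,"w6")
rep(W,"ridge in box",522,660,-145,85,48,62)
rep(W,"slabs in box",522,660,-145,85,18,62)
E
```

```text
t 23.7 pos [598.3 -73.1 148.3] rot [-1.799e+02 -4.000e-02  9.223e+01] F [-0.  -0.2 -0.1] open 0.401
ridge in box 1145 [600.1, -72.7, 63.6, 12.0, 2.7] z 58.4
slabs in box 7686 [600.4, -72.7, 100.2, 64.2, 2.7] z 26.7
```

{"fn": "arm_command", "kwargs": {"motion": [-0.2,0.4,1.5,40,0,0,0,-0.2,0.4,1.5,80,0,0,0,-0.2,0.4,1.5,105,0,0,0,-0.2,0.4,1.5,119,0,0,0,-0.2,0.4,1.5,119,0,0,0,-0.2,0.4,1.5,119,0,0,0,-1,0.4,1.5,119,0,0,0,-1,0.4,1.5,119,0,0,0,-1,0.4,1.5,119,0,0,0,-1,0.4,1.5,119,0,0,0,-1,0.4,1.5,119,0,0,0,-1,0.4,1.5,105,0,0,0,-1,0.4,1.5,70,0,0,0,-1,0.4,1.5,30,0,0,0,-1,0.4,1.5,-1,0,0,0,-1,0.4,1.5,-1,0,0,0]}}

```text
t: 25.35
eef_pos: [601.9, -73.0, 155.1]
tcp_rot: [3.135, 0.002, 1.611]
ft_force: [0.2, 0.2, -2.4]
opening: 0.125
```

{"fn": "arm_command", "kwargs": {"motion": [-1,45,-10,0,0,0,2.3,-1,90,-20,0,0,0,2.3,-1,135,-30,0,0,0,2.3,-1,180,-40,0,0,0,2.3,-1,225,-50,0,0,0,2.3,-1,270,-60,0,0,0,2.3,-1,315,-70,0,0,0,2.3,-1,361,-79.4,0,0,0,2.3,-1,361,-79.4,0,0,0,2.3,-1,361,-79.4,40,0,0,2.3,-1,361,-79.4,80,0,0,2.3,-1,361,-79.4,100,0,0,2.3,-1,361,-79.4,107,0,0,2.3,-1,361,-79.4,110,0,0,2.3,-1,361,-79.4,110.5,0,0,2.3,-1,361,-79.4,110.5,0,0,2.3]}}

```text
t: 26.95
eef_pos: [506.3, 284.3, 40.6]
tcp_rot: [-3.141, 0.0, 1.57]
ft_force: [-2.7, -2.6, 2.1]
opening: 0.126
```

{"fn": "arm_command", "kwargs": {"motion": [-1,0,0,0,0,0,0,-0.2,0,0,-0.5,0,0,0,-0.2,0,0,-0.5,0,0,0,-0.2,0,0,-0.5,0,0,0,-0.2,0,0,-0.5,0,0,0,-0.2,0,0,-20,0,0,0,-0.2,0,0,-60,0,0,0,-0.2,0,0,-110,0,0,0,-0.2,0,0,-150,0,0,0,-0.2,0,0,-150,0,0,0,-0.2,0,0,-150,0,0,0]}}

```text
t: 28.05
eef_pos: [506.7, 284.9, 190.3]
tcp_rot: [3.14, -0.001, 1.571]
ft_force: [0.4, -0.5, -0.6]
opening: 0.4
```

```bash
python3 - <<'E'
from h import *
st(); p,d,W=cloud("wrist"); save(p,"w7")
rep(W,"slabs rack",400,610,200,480,28,60)
rep(W,"ridges rack",400,610,200,480,60,80)
rep(W,"rack",400,610,190,490,13,24,minn=200)
p,d,W=cloud("top"); save(p,"t7")
rep(W,"ridges",400,620,-520,-200,42,70)
rep(W,"slabs",400,620,-520,-200,14,70)
E
```

```text
t 28.05 pos [506.7 284.9 190.3] rot [ 1.7992e+02 -4.0000e-02  8.9990e+01] F [ 0.4 -0.5 -0.6] open 0.4
slabs rack 5482 [505.0, 283.6, 99.5, 64.0, 0.1] z 35.1
slabs rack 5439 [506.3, 379.6, 99.9, 64.9, -0.9] z 35.2
ridges rack 905 [504.7, 283.4, 62.9, 11.4, 0.2] z 66.9
ridges rack 1024 [506.4, 379.5, 63.9, 12.9, -0.4] z 66.7
rack 7513 [423.2, 337.6, 260.6, 26.1, -89.1] z 17.2
rack 4014 [469.6, 338.0, 260.8, 36.8, -89.1] z 17.1
rack 1241 [503.4, 443.3, 52.4, 26.5, -89.7] z 16.9
rack 772 [504.3, 333.0, 30.8, 28.0, -88.0] z 17.1
rack 1006 [506.7, 229.3, 41.3, 26.5, -89.4] z 17.1
rack 701 [540.2, 332.8, 37.9, 30.4, 1.3] z 17.0
rack 1185 [544.5, 443.2, 52.8, 26.7, -89.2] z 16.8
rack 919 [547.8, 229.6, 40.7, 27.0, -89.4] z 17.1
rack 2218 [585.5, 405.5, 129.1, 26.5, -89.5] z 16.7
rack 1608 [587.9, 284.1, 76.6, 27.0, -88.7] z 16.9
ridges 107 [513.6, -355.1, 63.9, 14.1, 6.9] z 54.3
ridges 110 [502.5, -422.4, 63.2, 15.1, 0.8] z 54.2
ridges 88 [487.1, -273.1, 62.1, 11.0, -2.2] z 55.6
slabs 1417 [508.3, -387.9, 137.5, 116.1, -88.8] z 25.3
slabs 695 [486.7, -274.9, 103.6, 66.8, -2.1] z 25.0
```

View pics/t7.png

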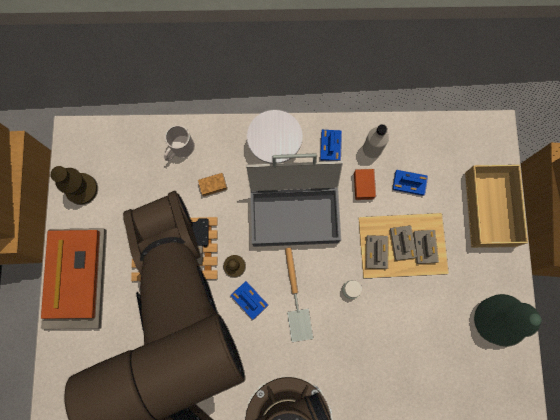

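{"fn": "arm_command", "kwargs": {"motion": [-0.2,-590,-10,0,0,0,0,-0.2,-590,-10,0,0,0,0,-0.2,-590,-10,0,0,0,0,-0.2,-590,-10,0,0,0,0,-0.2,-590,-10,0,0,0,0,-0.2,-590,-10,0,0,0,0,-0.2,-590,-10,0,0,0,0,-0.2,-590,-10,0,0,0,0,-0.2,-590,-10,0,0,0,0,-0.2,-590,-10,0,0,0,0,-0.2,-590,-10,0,0,0,0,-0.2,-590,-10,0,0,0,0,-0.2,-590,-10,0,0,0,0,-0.2,-590,-10,0,0,0,0,-0.2,-590,-10,0,0,0,0,-0.2,-590,-10,0,0,0,0]}}

```text
t: 29.75
eef_pos: [496.6, -304.0, 189.5]
tcp_rot: [-3.141, -0.001, 1.572]
ft_force: [0.1, 0.1, 0.0]
opening: 0.401
```

```bash
python3 - <<'E'
from h import *
st(); p,d,W=cloud("wrist"); save(p,"w8")
rep(W,"ridges",400,620,-520,-200,42,70)
rep(W,"slabs",400,620,-520,-200,17,70)
E
```

```text
t 29.75 pos [ 496.6 -304.   189.5] rot [-1.7996e+02 -4.0000e-02  9.0060e+01] F [0.1 0.1 0. ] open 0.401
ridges 957 [488.0, -278.0, 64.1, 12.1, -2.6] z 56.2
ridges 1179 [502.3, -426.7, 63.9, 12.3, 2.6] z 55.9
ridges 989 [514.7, -358.9, 63.5, 12.4, 7.0] z 56.0
slabs 44 [401.5, -205.4, 10.9, 2.4, 87.4] z 23.5
slabs 6117 [488.0, -277.9, 100.1, 64.0, -2.6] z 24.7
slabs 11706 [509.2, -391.6, 134.4, 117.4, -87.1] z 24.8
```

View pics/w8.png

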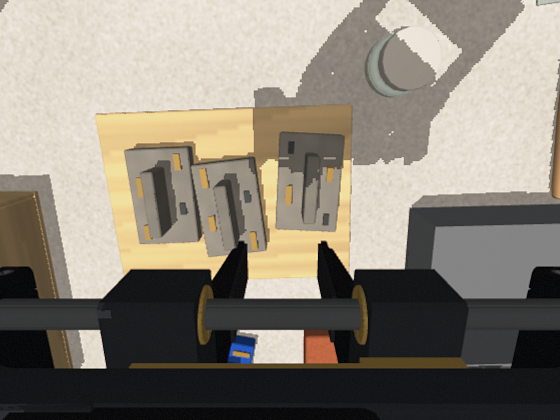

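{"fn": "arm_command", "kwargs": {"motion": [-0.2,26,-8.6,20,0,0,2.6,-0.2,26,-8.6,60,0,0,2.6,-0.2,26,-8.6,100,0,0,2.6,-0.2,26,-8.6,140,0,0,2.6,-0.2,26,-8.6,155,0,0,2.6,-0.2,26,-8.6,162,0,0,2.6,-0.2,26,-8.6,162,0,0,2.6,-0.2,26,-8.6,162,0,0,2.6,-1,26,-8.6,162,0,0,2.6,-1,26,-8.6,162,0,0,2.6,-1,26,-8.6,162,0,0,2.6,-1,26,-8.6,162,0,0,2.6,-1,26,-8.6,162,0,0,2.6,-1,26,-8.6,150,0,0,2.6,-1,26,-8.6,110,0,0,2.6,-1,26,-8.6,70,0,0,2.6,-1,26,-8.6,40,0,0,2.6,-1,26,-8.6,40,0,0,2.6,-1,26,-8.6,40,0,0,2.6]}}

```text
t: 31.7
eef_pos: [487.7, -279.1, 149.9]
tcp_rot: [3.141, 0.0, 1.525]
ft_force: [-0.3, 0.8, -2.9]
opening: 0.125
```

{"fn": "arm_command", "kwargs": {"motion": [-1,45,12,0,0,0,-4.1,-1,90,24,0,0,0,-4.1,-1,135,36,0,0,0,-4.1,-1,180,48,0,0,0,-4.1,-1,225,61,0,0,0,-4.1,-1,270,73,0,0,0,-4.1,-1,315,85,0,0,0,-4.1,-1,333.5,90.4,0,0,0,-4.1,-1,333.5,90.4,0,0,0,-4.1,-1,333.5,90.4,0,0,0,-4.1,-1,333.5,90.4,40,0,0,-4.1,-1,333.5,90.4,80,0,0,-4.1,-1,333.5,90.4,105,0,0,-4.1,-1,333.5,90.4,115,0,0,-4.1,-1,333.5,90.4,119,0,0,-4.1,-1,333.5,90.4,120.5,0,0,-4.1,-1,333.5,90.4,120.5,0,0,-4.1]}}

```text
t: 33.4
eef_pos: [593.8, 49.2, 30.4]
tcp_rot: [3.14, 0.0, 1.596]
ft_force: [0.8, -0.4, -2.0]
opening: 0.126
```

{"fn": "arm_command", "kwargs": {"motion": [-1,0,0,1,0,0,0,-1,0,0,1.5,0,0,0,-1,0,0,1.5,0,0,0,-0.25,0,0,1,0,0,0,-0.25,0,0,1,0,0,0,-0.25,0,0,1,0,0,0,-0.25,0,0,1,0,0,0,-0.25,0,0,-20,0,0,0,-0.25,0,0,-60,0,0,0,-0.25,0,0,-110,0,0,0,-0.25,0,0,-150,0,0,0,-0.25,-45,-10,-150,0,0,0,-0.25,-90,-20,-150,0,0,-5.5,-0.25,-135,-30,-150,0,0,-5.5,-0.25,-180,-40,-150,0,0,-5.5,-0.25,-225,-50,-150,0,0,-5.5,-0.25,-270,-60,-150,0,0,-5.5,-0.25,-315,-70,-150,0,0,-5.5,-0.25,-360,-79,-150,0,0,-5.5,-0.25,-405.8,-89,-150,0,0,-5.5]}}

```text
t: 35.4
eef_pos: [514.4, -359.9, 179.2]
tcp_rot: [3.142, -0.0, 1.693]
ft_force: [1.6, -0.1, -0.5]
opening: 0.372
```

{"fn": "arm_command", "kwargs": {"motion": [-0.25,0,0,0,0,0,0,-0.25,0,0,0,0,0,0]}}

```text
t: 35.6
eef_pos: [514.4, -358.8, 178.8]
tcp_rot: [-3.141, -0.001, 1.691]
ft_force: [0.3, -0.3, 0.4]
opening: 0.374
```

```bash
python3 - <<'E'
from h import *
st(); p,d,W=cloud("wrist"); save(p,"w9")
rep(W,"ridges",400,620,-520,-200,42,70)
rep(W,"slabs",400,620,-520,-200,17,70)
p,d,W=cloud("top"); save(p,"t9")
rep(W,"ridge in box",522,660,-145,85,48,62)
rep(W,"slabs in box",522,660,-145,85,18,62)
E
```

```text
t 35.6 pos [ 514.4 -358.8  178.8] rot [-1.7998e+02 -5.0000e-02  9.6880e+01] F [ 0.3 -0.3  0.4] open 0.374
ridges 1145 [502.2, -426.1, 63.3, 12.5, 2.7] z 56.1
ridges 939 [515.2, -358.1, 63.9, 11.8, 7.1] z 56.2
slabs 55 [401.6, -205.1, 9.9, 3.1, 87.9] z 22.5
slabs 13101 [509.3, -390.7, 134.5, 116.5, -87.4] z 24.7
ridge in box 72 [593.9, 52.6, 64.3, 11.9, 4.2] z 57.6
slabs in box 656 [592.9, 51.6, 101.4, 64.7, -0.1] z 27.5
```

View pics/t9.png

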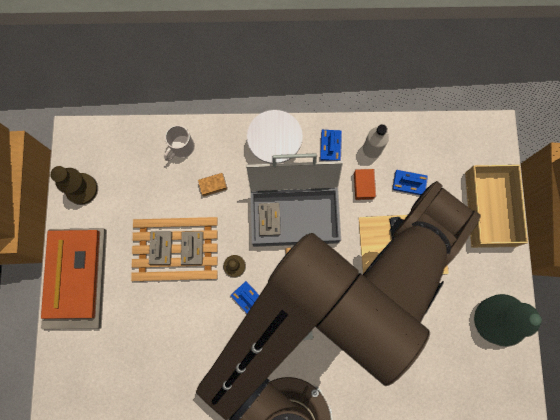

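{"fn": "arm_command", "kwargs": {"motion": [-0.25,0.7,0.8,40,0,0,0,-0.25,0.7,0.8,80,0,0,0,-0.25,0.7,0.8,120,0,0,0,-0.25,0.7,0.8,143,0,0,0,-0.25,0.7,0.8,151.5,0,0,0,-0.25,0.7,0.8,151.5,0,0,0,-0.25,0.7,0.8,151.5,0,0,0,-1,0.7,0.8,151.5,0,0,0,-1,0.7,0.8,151.5,0,0,0,-1,0.7,0.8,151.5,0,0,0,-1,0.7,0.8,151.5,0,0,0,-1,0.7,0.8,151.5,0,0,0,-1,0.7,0.8,140,0,0,0,-1,0.7,0.8,100,0,0,0,-1,0.7,0.8,60,0,0,0,-1,0.7,0.8,30,0,0,0,-1,0.7,0.8,30,0,0,0,-1,0.7,0.8,30,0,0,0]}}

```text
t: 37.5
eef_pos: [515.3, -357.0, 149.2]
tcp_rot: [-3.142, -0.0, 1.693]
ft_force: [-0.1, 0.4, -4.0]
opening: 0.124
```

{"fn": "arm_command", "kwargs": {"motion": [-1,42,16,0,0,0,5.5,-1,84,32,0,0,0,5.5,-1,126,48,0,0,0,5.5,-1,168,64,0,0,0,5.5,-1,210,80,0,0,0,5.5,-1,252,96,0,0,0,5.5,-1,294,112,0,0,0,5.5,-1,315,119,0,0,0,5.5,-1,315,119,0,0,0,5.5,-1,315,119,0,0,0,5.5,-1,315,119,40,0,0,5.5,-1,315,119,80,0,0,5.5,-1,315,119,105,0,0,5.5,-1,315,119,115,0,0,5.5,-1,315,119,119,0,0,5.5,-1,315,119,120.5,0,0,5.5,-1,315,119,120.5,0,0,5.5]}}

```text
t: 39.2
eef_pos: [594.5, -31.2, 30.3]
tcp_rot: [-3.14, 0.0, 1.596]
ft_force: [-7.7, -1.8, 8.6]
opening: 0.119
```

{"fn": "arm_command", "kwargs": {"motion": [-1,0,0,0,0,0,0,-0.25,0,0,0,0,0,0,-0.25,0,0,0,0,0,0,-0.25,0,0,0,0,0,0,-0.25,0,0,0,0,0,0,-0.25,0,0,-20,0,0,0,-0.25,0,0,-60,0,0,0,-0.25,0,0,-110,0,0,0,-0.25,0,0,-150,0,0,0,-0.25,-45,-12,-150,0,0,-1.2,-0.25,-90,-24,-150,0,0,-1.2,-0.25,-135,-36,-150,0,0,-1.2,-0.25,-180,-48,-150,0,0,-1.2,-0.25,-225,-60,-150,0,0,-1.2,-0.25,-270,-72,-150,0,0,-1.2,-0.25,-315,-84,-150,0,0,-1.2,-0.25,-360,-94,-150,0,0,-1.2,-0.25,-392.7,-102.3,-150,0,0,-1.2,-0.25,-392.7,-102.3,-150,0,0,-1.2,-0.25,-392.7,-102.3,-150,0,0,-1.2]}}

```text
t: 41.2
eef_pos: [503.0, -425.6, 178.4]
tcp_rot: [-3.141, -0.001, 1.616]
ft_force: [0.2, 0.3, -0.3]
opening: 0.375
```

```bash
python3 - <<'E'
from h import *
st(); p,d,W=cloud("wrist"); save(p,"w10")
rep(W,"ridges",400,620,-520,-200,42,70)
rep(W,"slabs",400,620,-520,-200,17,70)
p,d,W=cloud("top"); save(p,"t10")
rep(W,"ridge in box",522,660,-145,85,48,62)
rep(W,"slabs in box",522,660,-145,85,18,62)
E
```

```text
t 41.2 pos [ 503.  -425.6  178.4] rot [-1.7998e+02 -4.0000e-02  9.2610e+01] F [ 0.2  0.3 -0.3] open 0.375
ridges 942 [502.0, -426.3, 63.1, 11.7, 2.6] z 56.2
slabs 54 [401.5, -204.5, 8.6, 3.1, -90.0] z 23.7
slabs 6380 [502.2, -426.3, 99.3, 64.2, 2.6] z 24.6
ridge in box 78 [594.5, 52.1, 64.5, 11.9, 0.4] z 56.9
ridge in box 74 [593.0, -28.7, 65.1, 12.0, 0.2] z 57.5
slabs in box 665 [591.9, 52.4, 104.0, 63.9, 1.7] z 27.2
slabs in box 646 [592.6, -28.0, 99.7, 64.4, 0.3] z 27.5
```

Grasp C: dx −0.7, dy −1, dz 151.

{"fn": "arm_command", "kwargs": {"motion": [-0.25,-0.7,-1,40,0,0,0,-0.25,-0.7,-1,80,0,0,0,-0.25,-0.7,-1,120,0,0,0,-0.25,-0.7,-1,143,0,0,0,-0.25,-0.7,-1,151,0,0,0,-0.25,-0.7,-1,151,0,0,0,-0.25,-0.7,-1,151,0,0,0,-1,-0.7,-1,151,0,0,0,-1,-0.7,-1,151,0,0,0,-1,-0.7,-1,151,0,0,0,-1,-0.7,-1,151,0,0,0,-1,-0.7,-1,151,0,0,0,-1,-0.7,-1,140,0,0,0,-1,-0.7,-1,100,0,0,0,-1,-0.7,-1,60,0,0,0,-1,-0.7,-1,30,0,0,0,-1,-0.7,-1,30,0,0,0,-1,-0.7,-1,30,0,0,0]}}

```text
t: 43.1
eef_pos: [502.2, -426.0, 148.9]
tcp_rot: [3.141, 0.0, 1.618]
ft_force: [-0.6, -0.4, -2.9]
opening: 0.126
```

{"fn": "arm_command", "kwargs": {"motion": [-1,42,15,0,0,0,1.2,-1,84,30,0,0,0,1.2,-1,126,45,0,0,0,1.2,-1,168,60,0,0,0,1.2,-1,210,75,0,0,0,1.2,-1,252,90,0,0,0,1.2,-1,294,104,0,0,0,1.2,-1,311.2,109.6,0,0,0,1.2,-1,311.2,109.6,0,0,0,1.2,-1,311.2,109.6,0,0,0,1.2,-1,311.2,109.6,40,0,0,1.2,-1,311.2,109.6,80,0,0,1.2,-1,311.2,109.6,105,0,0,1.2,-1,311.2,109.6,115,0,0,1.2,-1,311.2,109.6,119,0,0,1.2,-1,311.2,109.6,120,0,0,1.2,-1,311.2,109.6,120,0,0,1.2]}}

```text
t: 44.8
eef_pos: [596.7, -111.4, 30.2]
tcp_rot: [-3.141, 0.0, 1.596]
ft_force: [-4.7, -0.8, 5.2]
opening: 0.125
```

{"fn": "arm_command", "kwargs": {"motion": [-1,0,0,0,0,0,0,-0.25,0,0,0,0,0,0,-0.25,0,0,0,0,0,0,-0.25,0,0,0,0,0,0,-0.25,0,0,0,0,0,0,-0.25,0,0,-20,0,0,0,-0.25,0,0,-60,0,0,0,-0.25,0,0,-110,0,0,0,-0.25,0,0,-150,0,0,0,-0.25,20,-24,-190,0,0,0,-0.25,40,-48,-225,0,0,0,-0.25,60,-70,-265,0,0,0,-0.25,80,-94,-310,0,0,0,-0.25,80,-94,-310,0,0,0,-0.25,80,-94,-310,0,0,0,-0.25,80,-94,-310,0,0,0]}}

```text
t: 46.4
eef_pos: [501.3, -32.9, 337.7]
tcp_rot: [-3.14, -0.0, 1.597]
ft_force: [0.2, 0.5, -0.4]
opening: 0.375
```

```bash
python3 - <<'E'
from h import *
st(); p,d,W=cloud("wrist"); save(p,"w11")
rep(W,"ridge in box",522,660,-150,90,48,62)
rep(W,"slabs in box",522,660,-150,90,18,62)
p,d,W=cloud("scene"); save(p,"s11")
p,d,W=cloud("top"); save(p,"t11")
rep(W,"ridges rack",400,610,200,480,56,80)
rep(W,"bar",640,800,-140,80,245,300)
E
```

```text
t 46.4 pos [501.3 -32.9 337.7] rot [-1.7992e+02 -2.0000e-02  9.1480e+01] F [ 0.2  0.5 -0.4] open 0.375
ridge in box 395 [595.1, -111.8, 62.7, 12.5, 1.6] z 57.3
ridge in box 390 [592.7, -31.5, 64.0, 11.5, 1.4] z 57.3
ridge in box 380 [592.7, 48.8, 63.0, 12.3, 1.2] z 57.4
slabs in box 2364 [594.7, -111.8, 99.0, 64.3, 1.5] z 26.1
slabs in box 2688 [592.5, -31.5, 99.7, 64.0, 1.4] z 25.9
slabs in box 2338 [592.6, 48.8, 99.0, 64.0, 1.5] z 26.1
ridges rack 102 [506.4, 382.3, 60.0, 13.9, -1.7] z 68.0
ridges rack 108 [504.4, 286.2, 62.7, 12.3, 0.5] z 67.9
bar 191 [712.6, -22.5, 118.6, 14.7, -89.0] z 270.5
```

View pics/w11.png

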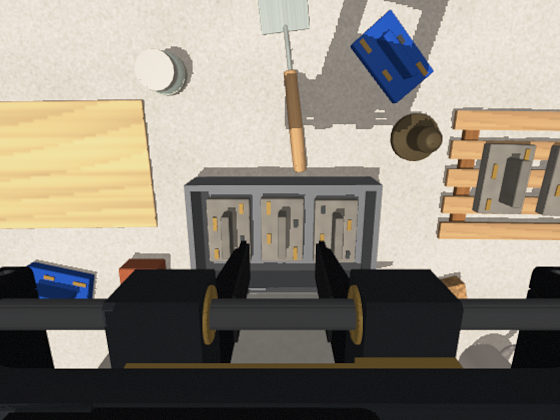

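View pics/t11.png

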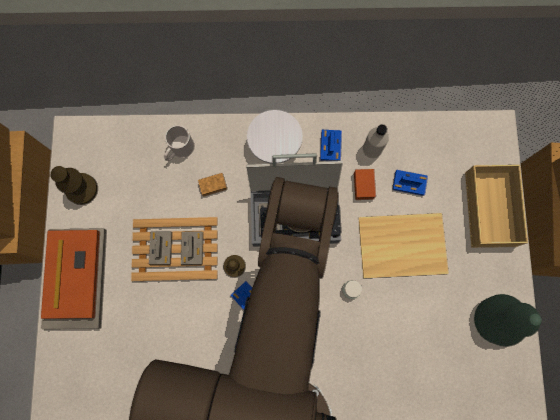

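{"fn": "arm_command", "kwargs": {"motion": [-0.3,0,0,-7,0,0,8,-0.3,0,0,-7,0,0,16,-0.3,0,0,-7,0,0,24,-0.3,0,0,-7,0,0,32,-0.3,0,0,-7,0,0,40,-0.3,0,0,-7,0,0,48,-0.3,0,0,-7,0,0,56,-0.3,0,40,-7,0,0,64,-0.3,0,80,-7,0,0,72,-0.3,0,120,-7,0,0,80,-0.3,0,160,-7,0,0,88,-0.3,0,200,-7,0,0,90,-0.3,0,214,-7,0,0,90,-0.3,0,214,-7,0,0,90,-0.3,0,214,-7,0,0,90]}}

```text
t: 48.05
eef_pos: [714.9, -27.4, 344.4]
tcp_rot: [-3.141, 0.002, 0.026]
ft_force: [-1.0, 0.7, -0.2]
opening: 0.347
```

```bash
python3 - <<'E'
from h import *
st(); p,d,W=cloud("wrist"); save(p,"w12")
rep(W,"bar",640,800,-140,80,250,300)
E
```

```text
t 48.05 pos [714.9 -27.4 344.4] rot [-1.7998e+02  1.3000e-01  1.4800e+00] F [-1.   0.7 -0.2] open 0.347
bar 2014 [714.4, -25.7, 118.1, 12.8, -88.4] z 272.2
```

View pics/w12.png

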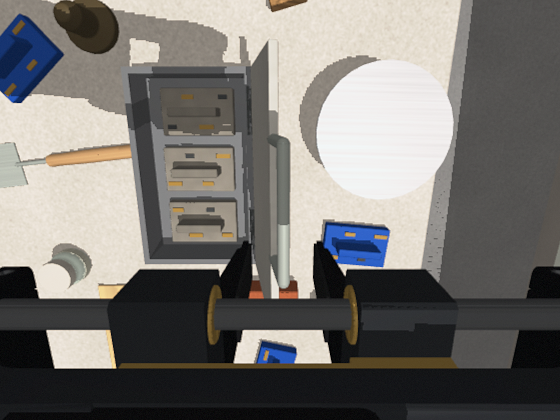

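{"fn": "arm_command", "kwargs": {"motion": [-0.3,0,0,40,0,0,0,-0.3,0,0,75,0,0,0,-0.3,0,0,93.5,0,0,0,-0.3,0,0,93.5,0,0,0,-0.3,0,0,93.5,0,0,0,-1,0,0,93.5,0,0,0,-1,0,0,93.5,0,0,0,-1,0,0,93.5,0,0,0,-1,0,0,93.5,0,0,0,-1,0,0,93.5,0,0,0,-1,0,0,93.5,0,0,0]}}

```text
t: 49.2
eef_pos: [715.3, -27.1, 253.0]
tcp_rot: [3.142, -0.001, 0.026]
ft_force: [-1.3, 0.6, 5.1]
opening: 0.099
```

```bash
python3 - <<'E'
import numpy as np
X=lambda t:205*(1-np.cos(t))+4*np.sin(t); Z=lambda t:(205*np.sin(t)+4*(np.cos(t)-1))
for t in np.arange(1.75,-0.01,-0.06):
    print(round(t,2),np.round([X(t)-X(1.75), -(Z(t)-Z(1.75))],1), np.round([X(t)-X(0.91), -(Z(t)-Z(0.91))],1))
from h import *; st()
E
```

```text
1.75 [ 0. -0.] [163.1 -36.7]
1.69 [-12.1  -2.1] [151.  -38.8]
1.63 [-24.4  -3.4] [138.8 -40.1]
1.57 [-36.6  -4. ] [126.5 -40.7]
1.51 [-48.9  -3.9] [114.2 -40.6]
1.45 [-61.2  -3. ] [101.9 -39.7]
1.39 [-73.4  -1.4] [ 89.7 -38.1]
1.33 [-85.5   1. ] [ 77.7 -35.7]
1.27 [-97.4   4. ] [ 65.7 -32.7]
1.21 [-109.1    7.8] [ 54.  -28.9]
1.15 [-120.6   12.3] [ 42.6 -24.4]
1.09 [-131.7   17.4] [ 31.4 -19.3]
1.03 [-142.6   23.2] [ 20.6 -13.5]
0.97 [-153.1   29.6] [10.1 -7.1]
0.91 [-163.1   36.7] [-0.  0.]
0.85 [-172.8   44.4] [-9.6  7.7]
0.79 [-181.9   52.6] [-18.8  15.9]
0.73 [-190.6   61.3] [-27.4  24.6]
0.67 [-198.7   70.6] [-35.5  33.9]
0.61 [-206.2   80.3] [-43.1  43.6]
0.55 [-213.2   90.4] [-50.   53.7]
0.49 [-219.5  101. ] [-56.3  64.3]
0.43 [-225.1  111.9] [-62.   75.2]
0.37 [-230.2  123.1] [-67.   86.4]
0.31 [-234.5  134.7] [-71.3  98. ]
0.25 [-238.1  146.4] [-75.  109.7]
0.19 [-241.   158.4] [-77.9 121.7]
0.13 [-243.2  170.5] [-80.1 133.8]
0.07 [-244.7  182.7] [-81.6 146. ]
0.01 [-245.4  195. ] [-82.3 158.3]
t 49.2 pos [715.3 -27.1 253. ] rot [ 1.80e+02 -5.00e-02  1.49e+00] F [-1.3  0.6  5.1] open 0.099
```

{"fn": "arm_command", "kwargs": {"motion": [-1,-12.1,0,-2.1,0,0,0,-1,-24.4,0,-3.4,0,0,0,-1,-36.6,0,-4,0,0,0,-1,-48.9,0,-3.9,0,0,0,-1,-61.2,0,-3,0,0,0,-1,-73.4,0,-1.4,0,0,0,-1,-85.5,0,1,0,0,0,-1,-97.4,0,4,0,0,0,-1,-109.1,0,7.8,0,0,0,-1,-120.6,0,12.3,0,0,0,-1,-131.7,0,17.4,0,0,0,-1,-142.6,0,23.2,0,0,0,-1,-153.1,0,29.6,0,0,0,-1,-163.1,0,36.7,0,0,0,-1,-163.1,0,36.7,0,0,0]}}

```text
t: 50.7
eef_pos: [551.0, -30.9, 214.8]
tcp_rot: [-3.141, 0.002, 0.026]
ft_force: [-0.7, 5.3, -0.9]
opening: 0.093
```

{"fn": "arm_command", "kwargs": {"motion": [-1,-9.6,0,7.7,0,0,0,-1,-18.8,0,15.9,0,0,0,-1,-27.4,0,24.6,0,0,0,-1,-35.5,0,33.9,0,0,0,-1,-43.1,0,43.6,0,0,0,-1,-50,0,53.7,0,0,0,-1,-56.3,0,64.3,0,0,0,-1,-62,0,75.2,0,0,0,-1,-67,0,86.4,0,0,0,-1,-71.3,0,98,0,0,0,-1,-75,0,109.7,0,0,0,-1,-77.9,0,121.7,0,0,0,-1,-80.1,0,133.8,0,0,0,-1,-81,0,139,0,0,0,-1,-81.6,0,143,0,0,0,-1,-81.6,0,146,0,0,0,-1,-81.6,0,146,0,0,0,-1,-81.6,0,146,0,0,0]}}

```text
t: 52.5
eef_pos: [470.8, -33.3, 69.7]
tcp_rot: [-3.141, 0.0, 0.026]
ft_force: [-0.1, 5.4, -0.6]
opening: 0.094
```

```bash
python3 - <<'E'
from h import *
st(); p,d,W=cloud("scene"); save(p,"s12")
E
```

```text
t 52.5 pos [470.8 -33.3  69.7] rot [-1.7998e+02  1.0000e-02  1.4900e+00] F [-0.1  5.4 -0.6] open 0.094
```

View pics/s12.png

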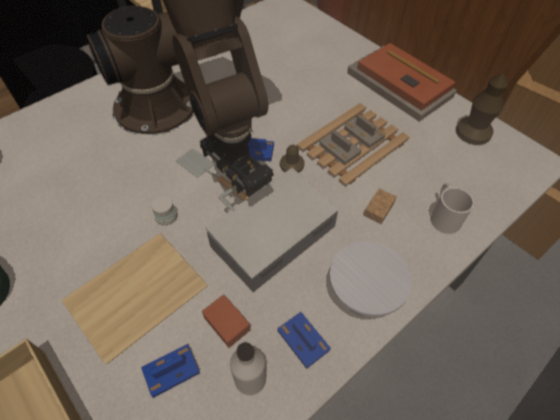

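{"fn": "arm_command", "kwargs": {"motion": [-1,-0.2,0,3,0,0,0,-1,-0.4,0,6,0,0,0,-1,-0.5,0,9,0,0,0,-1,-0.6,0,12,0,0,0,-1,-0.6,0,14,0,0,0,-1,-0.6,0,15,0,0,0,-1,-0.6,0,15,0,0,0,-1,-0.6,0,15,0,0,0]}}

```text
t: 53.35
eef_pos: [469.9, -33.3, 54.7]
tcp_rot: [-3.141, 0.001, 0.026]
ft_force: [-2.4, 5.2, -1.6]
opening: 0.096
```

{"fn": "arm_command", "kwargs": {"motion": [-1,0,0,1,0,0,0,-1,0,0,2,0,0,0,-1,0,0,3,0,0,0,-1,0,0,3,0,0,0,-1,0,0,3,0,0,0]}}

```text
t: 53.85
eef_pos: [469.9, -33.3, 53.1]
tcp_rot: [-3.142, -0.0, 0.026]
ft_force: [-8.0, 6.3, 24.2]
opening: 0.096
```

{"fn": "arm_command", "kwargs": {"motion": [-1,0,0,-1,0,0,0,-0.3,0,0,-1,0,0,0,-0.3,0,0,-1,0,0,0,-0.3,0,0,-1,0,0,0,-0.3,0,0,-1,0,0,0,-0.3,0,0,-20,0,0,0,-0.3,0,0,-60,0,0,0,-0.3,0,0,-100,0,0,0,1,0,0,-110,0,0,0,1,0,0,-110,0,0,0,1,0,0,-110,0,0,0]}}

```text
t: 54.95
eef_pos: [469.6, -33.4, 160.7]
tcp_rot: [-3.141, 0.001, 0.026]
ft_force: [-0.9, -0.4, -0.7]
opening: 0.546
```

```bash
python3 - <<'E'
from h import *
st(); p,d,W=cloud("wrist"); save(p,"w13")
rep(W,"bar",420,478,-200,150,55,90)
for w in sel(W,520,670,-170,110,60,100,minn=500):
    A=np.c_[w[:,:2],np.ones(len(w))]; c=np.linalg.lstsq(A,w[:,2],rcond=None)[0]; print(len(w),"slope",c[:2].round(4),"z",np.median(w[:,2]))
p,d,W=cloud("top")
rep(W,"cover",506,720,-200,150,64,84)
for w in sel(W,520,670,-170,110,60,100,minn=500):
    A=np.c_[w[:,:2],np.ones(len(w))]; c=np.linalg.lstsq(A,w[:,2],rcond=None)[0]; print(len(w),"slope",c[:2].round(4),"z",np.median(w[:,2]))
rep(W,"weight",400,500,100,220,32,80)
E
```

```text
t 54.95 pos [469.6 -33.4 160.7] rot [-1.7998e+02  5.0000e-02  1.4800e+00] F [-0.9 -0.4 -0.7] open 0.546
bar 1902 [472.3, -32.9, 118.2, 13.5, -88.8] z 74.0
48136 slope [-0.0011  0.0003] z 73.77460057652851
cover 3169 [597.6, -26.4, 265.2, 166.8, -88.3] z 74.3
2938 slope [0.0014 0.0023] z 74.46462453570393
weight 110 [451.2, 159.4, 33.0, 32.4, 20.1] z 67.9
```

{"fn": "arm_command", "kwargs": {"motion": [0.2,-4,-45,0,0,0,0,0.2,-7,-90,0,0,0,0,0.2,-11,-135,0,0,0,0,0.2,-14,-175,0,0,0,0,0.2,-15,-190.4,0,0,0,0,0.2,-15,-190.4,0,0,0,0,0.2,-15,-190.4,0,0,0,0]}}

```text
t: 55.75
eef_pos: [449.7, 156.2, 160.7]
tcp_rot: [3.141, 0.002, 0.027]
ft_force: [-0.2, -0.1, 0.4]
opening: 0.596
```

```bash
python3 - <<'E'
from h import *
st(); p,d,W=cloud("wrist"); save(p,"w14")
rep(W,"foot",400,500,100,200,8,20)
rep(W,"top",400,500,100,220,32,80)
E
```

```text
t 55.75 pos [449.7 156.2 160.7] rot [1.7998e+02 1.0000e-01 1.5300e+00] F [-0.2 -0.1  0.4] open 0.596
foot 1802 [452.6, 157.0, 66.8, 66.7, 39.0] z 16.8
foot 83 [403.1, 122.2, 12.5, 6.2, -89.9] z 17.6
top 1457 [452.5, 157.1, 33.1, 32.8, 39.3] z 67.9
```

View pics/w14.png

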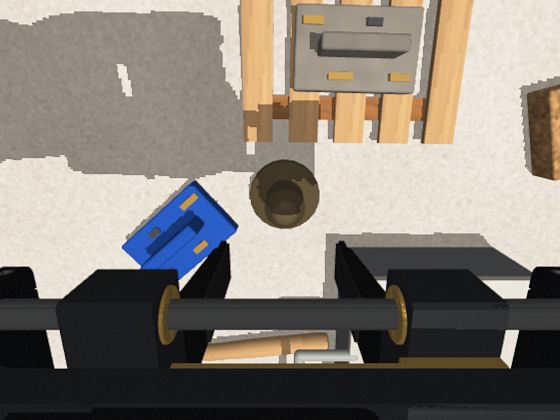

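{"fn": "arm_command", "kwargs": {"motion": [0.2,1,-0.5,45,0,0,0,0.2,1,-0.5,90,0,0,0,0.2,1,-0.5,120,0,0,0,0.2,1,-0.5,138,0,0,0,0.2,1,-0.5,138,0,0,0,0.2,1,-0.5,138,0,0,0,-1,1,-0.5,138,0,0,0,-1,1,-0.5,138,0,0,0,-1,1,-0.5,138,0,0,0,-1,1,-0.5,138,0,0,0,-1,1,-0.5,138,0,0,0,-1,1,-0.5,138,0,0,0,-1,1,-0.5,130,0,0,0,-1,1,-0.5,90,0,0,0,-1,1,-0.5,45,0,0,0,-1,1,-0.5,0,0,0,0,-1,1,-0.5,0,0,0,0,-1,1,-0.5,0,0,0,0]}}

```text
t: 57.6
eef_pos: [450.7, 157.0, 162.2]
tcp_rot: [-3.141, -0.001, 0.026]
ft_force: [-0.1, 0.8, -5.3]
opening: 0.351
```

{"fn": "arm_command", "kwargs": {"motion": [-1,24,33,0,0,0,0,-1,50,69,0,0,0,0,-1,76,105,0,0,0,0,-1,102,141,0,0,0,0,-1,124,170,0,0,0,0,-1,139,190.7,0,0,0,0,-1,139,190.7,0,0,0,0,-1,139,190.7,0,0,0,0,-1,139,190.7,30,0,0,0,-1,139,190.7,50,0,0,0,-1,139,190.7,58,0,0,0,-1,139,190.7,61,0,0,0,-1,139,190.7,63,0,0,0,-1,139,190.7,63,0,0,0,-1,139,190.7,63,0,0,0]}}

```text
t: 59.1
eef_pos: [595.2, -30.0, 99.4]
tcp_rot: [3.141, -0.001, 0.026]
ft_force: [0.2, 0.0, -4.1]
opening: 0.354
```

{"fn": "arm_command", "kwargs": {"motion": [-1,0,0,1,0,0,0,-1,0,0,2,0,0,0,-1,0,0,2,0,0,0,-1,0,0,2,0,0,0]}}

```text
t: 59.5
eef_pos: [595.2, -30.1, 98.2]
tcp_rot: [3.141, -0.002, 0.026]
ft_force: [-3.6, 1.5, 9.6]
opening: 0.352
```

Contact. Release and withdraw.

{"fn": "arm_command", "kwargs": {"motion": [-1,0,0,-0.5,0,0,0,0.2,0,0,-0.5,0,0,0,0.2,0,0,-0.5,0,0,0,0.2,0,0,-0.5,0,0,0,0.2,0,0,-0.5,0,0,0,0.2,0,0,-0.5,0,0,0,0.2,0,0,-20,0,0,0,0.2,0,0,-60,0,0,0,0.2,0,0,-110,0,0,0,0.2,0,0,-160,0,0,0,0.2,-50,0,-160,0,0,0,0.2,-100,0,-160,0,0,0,0.2,-100,0,-160,0,0,0,0.2,-100,0,-160,0,0,0]}}

```text
t: 60.9
eef_pos: [494.8, -32.7, 257.3]
tcp_rot: [3.141, -0.002, 0.026]
ft_force: [0.8, -0.3, -0.4]
opening: 0.595
```

```bash
python3 - <<'E'
from h import *
st(); p,d,W=cloud("wrist"); save(p,"w15")
rep(W,"foot",480,680,-140,80,82,100)
rep(W,"top",480,680,-140,80,105,160)
for w in sel(W,520,670,-170,110,66,79,minn=500):
    A=np.c_[w[:,:2],np.ones(len(w))]; c=np.linalg.lstsq(A,w[:,2],rcond=None)[0]; print(len(w),"slope",c[:2].round(4),"z",np.median(w[:,2]))
p,d,W=cloud("scene"); save(p,"s15")
rep(W,"slabs rack",400,610,200,480,28,60)
rep(W,"sandblock",650,760,180,290,24,36,minn=100);rep(W,"offcut",640,760,-300,-190,34,46,minn=100);rep(W,"pot",340,420,-240,-150,48,60,minn=50)
for r in env.silhouettes("scene","scraper")[:1]:
    w=W[r["region"]]; print(rect(w[~np.isnan(w[:,0])]))
E
```

```text
t 60.9 pos [494.8 -32.7 257.3] rot [ 1.7999e+02 -9.0000e-02  1.4700e+00] F [ 0.8 -0.3 -0.4] open 0.595
foot 1991 [594.0, -28.0, 66.5, 61.0, 54.4] z 91.1
top 1417 [596.1, -29.3, 33.2, 32.1, 7.7] z 140.0
28098 slope [-0.  0.] z 74.0172886601878
slabs rack 538 [507.8, 377.4, 102.5, 65.8, -2.1] z 35.0
slabs rack 572 [507.2, 281.5, 100.5, 66.2, 0.7] z 34.8
sandblock 530 [707.1, 224.5, 82.2, 50.1, -73.4] z 28.6
offcut 1201 [700.5, -248.8, 90.7, 60.3, 1.4] z 38.6
pot 286 [375.5, -197.8, 50.5, 48.1, -19.0] z 53.3
[369.3, -26.8, 286.5, 70.4, 7.9]
```

View pics/s15.png

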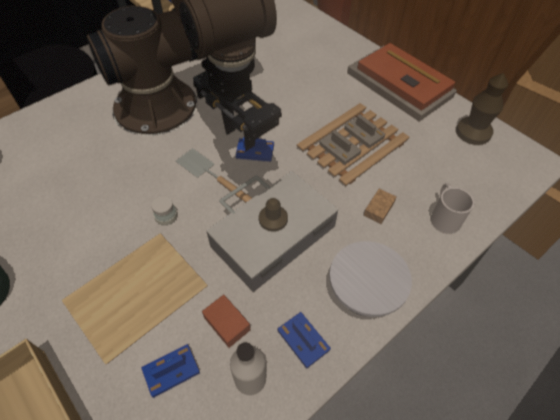

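The picture shows the weight standing in the middle of the shut cover at about (273, 212). The two cured casts lie on the rack at about (340, 148) and (364, 130), and the bystanders look unmoved. Handing in.

```bash
python3 - <<'E'
from h import *
print(env.job_done()); st()
E
```

```text
the job is handed in; nothing more can be done
None
the job is handed in; nothing more can be done
```

The batch is changed and the job is handed in, at about 61 s of the 210 s allowed. No verdict was reported.

I set the weight aside upright and lifted the cover by its bar back onto its stop. I then moved the two cured casts from the box to the rack and laid the three fresh casts side by side on the box floor. After that I lowered the cover slowly until it met the rim and stood the weight back on it. One fresh cast was knocked about 2 cm on the pallet along the way, so I measured it again before gripping it.

Last checks:
- **Cover:** flat at 74 mm with no measurable slope, so fully shut.
- **Weight:** upright at about (596, −29), within about 2 mm of the cover's centre.
- **Fresh casts:** before closing, all three lay flat, ridge up, about 80 mm apart.
- **Cured casts:** both flat on the rack.
- **Bystanders:** the sanding block, offcut and jar were where they started, within camera error.
- **Scraper:** its visible outline measured 369 against 354 mm in x between the first and last views. The bar and its shadow hide part of it, the arm never came near it, and it looks unmoved in the picture.

The cameras disagree with each other by up to about 6 mm. That is well inside the tolerances.

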